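Set back a disperser's sprung idler arm for a belt change

TASK

The belt is off this disperser's drive head. Flip the thrown-back drop catch over onto the toothed sector, then push the sprung idler arm back by its black handle until its pointer stands at the setting index on the scale, and let go so that the catch holds the arm at the notch nearest the index. Leave the index where it is set and do not disturb the other things on the bench.

Things in the scene. Friction and masses are not known exactly. Their poses are not given: they have to be found in the camera images.
- drive_head: Blue belt-drive head of a disperser, guard off, fixed on the bench on wood blocks: 300 mm (x) by 450 mm (y); grey deck 75 mm above the bench, 12 mm flange round its edge. Origin: centre of its underside at bench height, z up; may stand turned. Two pulleys on the deck at x 90 y -80 (90 mm wide) and x 90 y 170 (80 mm wide), tops 105 mm, shaft ends 113 mm above the bench.
- pivot (a point): Point on the upright axis of the idler arm, at drive-head x -30 y -55, 113 mm above the bench. The arm is a dark steel bar from here, 145 mm long, 32 mm wide, top 113 mm above the bench; the pivot bolt rises to 128 mm; a 54 mm idler roller hangs under the bar 105 mm out, its bolt rising to 122 mm.
- idler_arm (a joint): Idler arm angle, rad: 0 (rest, held on a stop by its spring) to 0.99, growing counter-clockwise seen from above. At 0 the arm points 0.960 rad (55 degrees) from the drive head's +x towards its +y, so it is pushed towards the head's -x side. At the handle the spring takes 3.5 N at rest to 10 N at full travel, plus up to 3 N as a tooth lifts the catch; it throws the arm back if not caught.
- handle_top (a point): Centre of the top of the arm's black upright hand knob: 22 mm diameter, from the arm's top (113 mm) to 160 mm above the bench, 150 mm from the pivot. It may be pushed on its side, above the bar.
- pointer_tip (a point): Tip of the dark steel pointer at the end of the arm, 186 mm from the pivot, 103 mm above the bench, reading on the aluminium arc scale, which has a black line every 5 degrees (every second one longer), one at each notch.
- index (a joint): Where the setting index stands, in rad, on the same scale as joint idler_arm (the pointer points straight at it when both values are equal); 0.28 to 0.78. Clamped stiffly; not to be moved.
- index_tip (a point): Inner point of the setting index, a dark steel block (22 by 16 by 20 mm, top of its screw 117 mm above the bench) on the outer edge of the arc scale; its point is 190 mm from the pivot, 98 mm above the bench.
- catch (a joint): Drop catch angle in rad: 0 lying level, nose fully in a notch of the sector; about 0.07 on top of a tooth; about 2.05 thrown back against its stop, leaning outward, away from the pivot. Held only by gravity: it stays thrown back until pushed past upright (1.57) towards the pivot and then falls on the sector by itself.
- catch_hinge (a point): Middle of the catch's level hinge pin, 127 mm above the bench, 150 mm from the pivot, in the drive head's direction -1.920 rad (250 degrees) from its +x. The pin lies square to the line from here to the pivot.
- catch_tip (a point): Middle of the free end of the catch, a steel bar 22 mm wide, 8 mm thick, 72 mm from hinge pin to this end, with a thumb lip rising 10 mm above its upper side at the end (the outward side when thrown back). Thrown back, the tip is about 64 mm above the pin and 33 mm outward of it.
- solvent_tin: Round metal tin, 100 mm diameter, 162 mm tall; origin at the centre of its underside. Bystander.
- sample_jar: Glass jar with a lid, 68 mm diameter, 100 mm tall; origin at the centre of its underside. Bystander.
- wrench: Steel wrench 190 mm long lying flat; origin under its middle. Bystander.
- worn_idler: Old steel idler roller, 54 mm diameter, 24 mm tall, lying flat; origin at the centre of its underside. Bystander.
- sector_rim (a point): Middle of the toothed rim of the ratchet sector, the arm's tail, 95 mm from the pivot, teeth 4 mm high, tops 117 mm above the bench. Notches every 0.0873 rad (5 degrees): with the catch down the arm goes on freely and, let go, comes back to the last whole multiple of 0.0873 rad it passed (the catch drops in about 0.01 rad beyond it); it cannot go back further unless the catch is lifted.

How it is judged:
On the way:
1. the drop catch lies down on the toothed sector (value of joint catch below 0.2 rad), for 0.2 s.
At the end, for the whole second after the job is handed in: The arm is let go and at rest, the pointer's tip is within 14.5 mm of the index's point (about 4 degrees either way; notches are 5 degrees apart), and the catch lies in a notch (catch joint below 0.045 rad) (distance between pointer_tip and index_tip below 0.0145 m and value of joint catch below 0.045 rad and velocity of joint idler_arm between -0.03 and 0.03 rad/s); the robot touches nothing.
It fails at once if the setting index is shifted by more than 4 mm (distance of index_tip from where it was at the start of the episode above 0.004 m).
It fails at once if a bystander is shifted by more than 30 mm (distance of any of solvent_tin, sample_jar, wrench, worn_idler from where it was at the start of the episode above 0.03 m).
It also fails if it takes over 51 s, if anything falls off the work surface, if the arm or the gripper's body presses on something with over 40 N, if the wrist force passes 120 N, or if a joint passes its speed limit or range.

ROBOT

A 6-joint arm with a two-finger parallel gripper is mounted at the origin on the work surface. World frame = base frame: x ahead of the robot, y to its left, z up, the work surface at z = 0. Lengths are in m, angles in rad, forces in N, time in s.
With the tool pointing down it reaches from about 0.35 to 0.775 m from the base axis. Payload 7.3 kg.
Tool frame: the origin (TCP) lies at the centre of the arm's flange, where the gripper is bolted on; the fingertips stand 178 mm ahead of it and the grasp point (between the pads) lies 159 mm ahead of it; z points along the fingers, y is the line along which they close (so a half turn about z gives the same grasp; the last joint's range is limited). The gripper opens to 92 mm and grips with 3 to 60 N. Pads are 19 mm wide; open, the fingers measure 130 mm over their backs; the gripper's body (75 mm by 190 mm) begins 47 mm behind the grasp point.
Start: joints at [-1.288, 0.342, 1.524, -0, 1.275, -0.146], TCP at [0.218, -0.477, 0.405] pointing down, gripper open.
Joint ranges: [-2.53, 2.53], [-0.77, 2.02], [0.04, 2.7], [-1, 4.14], [0.28, 2.66], [-3.11, 3.11]. Speed limits (rad/s): [2.57, 2.57, 3.14, 3.14, 3.14, 3.14].

INTERFACE

Orientations are given as a 3x3 rotation matrix whose columns are the frame's x, y, z axes.
In Python, from plant import * gives the robot as it stands. The module is installed in compiled form; this text tells all that it offers.
- The arm moves only by the shell command python3 -m creep 'ROWS' [FORCE]. ROWS is JSON, a list of rows, each a list of 7 numbers: the finger opening in cm, from 0 to 9.18, then the shift along the world's x, y, z in cm, then the turn, a rotation vector about the world's x, y, z in degrees. A call has 1 to 12 rows; each row shifts and turns the commanded pose from where the row before left it; what a row does not reach is not made up. A row lasts 1/12 s, in which the tool goes at most 41.7 mm and 7.16 degrees, less where a joint would pass 70% of its speed; a pose out of reach is approached as far as the arm can. A call with a gripper value outside its range is refused whole. The fingers move at their own pace and stop on an object; FORCE is the grip in N (left out, the last holds). Time passes only in rows, so rows that do not move let the fingers close. It gives the time, the measured TCP pose, the force, the opening and the grip force at its end, in the units of the state.
- sense(): the state, without advancing time (a new reading comes with each control period).
- capture(name): name is "scene" or "top" or "wrist"; returns a dict with "image" (384x512x3 uint8, blue, green, red), "depth" (384x512 float32, m along the optical axis (not along the pixel's ray), 0 where there is no reading), "fx", "fy", "cx", "cy" (pixels), "R" (3x3) and "t" (3): a world point X has camera coordinates R X + t; the wrist camera has in their place "hand_eye" (4x4, takes a point from camera to tool coordinates, whose origin is the TCP and whose axes are the flange's). Camera axes: x right, y down, z forward; pixel columns grow to the right and rows downward; lengths in m; the calibration is good to about 2 mm. A picture is of the moment at which its call begins: read the wrist's pose just before it.
- hand_in(): hands the job in; it is judged then, once.
The state is a dict: "clock": time; "joints": joint angles; "joint_velocities": joint speeds; "tau": joint torques, N m; "ee_pos": TCP position; "eef_rot": TCP orientation; "ft_force": force on the tool from outside, world axes, zero at the start; "wrist_torque": the same for the moment, N m; "width": finger opening in m; "finger_force": force on a finger pad.
Only numpy, scipy, OpenCV 4.12 (cv2) and the standard library are available. Lean on these libraries where they do the work, as an engineer would, in place of code of your own. Each camera call takes 0.05 s, during which the arm holds its last target. There are 200 camera calls.

## Working session

There is one attempt and no reset: what is moved stays moved. The work goes in short steps, Python scripts to look and compute and a shell command to move; the robot and the scene stay as the last step left them, time stands still between calls to the robot, and variables do not carry over. Pictures are saved under pics/ and viewed, at most 10 in all, crops included, and the job is handed in when it is done.

```bash
mkdir -p pics; cat > h.py <<'E'
from plant import *
import numpy as np, cv2
def save(n):
    c=capture(n); np.savez(f'{n}.npz',**{k:v for k,v in c.items()}); cv2.imwrite(f'pics/{n}.png',c['image']); return c
def px(c,u,v):
    d=c['depth'][int(v),int(u)]; p=np.array([(u-c['cx'])/c['fx']*d,(v-c['cy'])/c['fy']*d,d]); return c['R'].T@(p-c['t'])
def proj(c,X):
    p=c['R']@np.asarray(X)+c['t']; return p[0]/p[2]*c['fx']+c['cx'],p[1]/p[2]*c['fy']+c['cy']
E
python3 - <<'E'
from h import *
for n in('top','scene'):
    c=save(n); print(n,c['t'],c['R'].tolist(),c['fx'],c['cx'],c['cy'])
a=cv2.imread('pics/top.png'); b=cv2.imread('pics/scene.png')
cv2.imwrite('pics/top1.png',cv2.resize(a,(768,576)));cv2.imwrite('pics/sc1.png',cv2.resize(b,(768,576)))
s=sense(); print(s['clock'],s['eef_rot'],s['ee_pos'])
E
```

```text
top [0.00463165 0.56792428 1.39688083] [[0.028437600046633194, -0.9995860325546746, -0.004366511787802692], [-0.98309217172275, -0.027177329996417286, -0.18108333615137806], [0.18088970341353003, 0.00944225904490684, -0.9834580616086758]] 459.2020122580203 250.39648849966395 196.95058083035977
scene [ 0.30109801 -0.2546217   2.06004229] [[-0.56529491500661, 0.8248443396588485, 0.008571720972355298], [0.597801402370416, 0.4168104059974257, -0.6847646082970593], [-0.568396993651122, -0.3819697642288188, -0.7287139060175446]] 487.10511051173404 259.77005840320214 202.5524538371795
0.1 [[ 9.09461801e-01  4.15787314e-01 -3.77866290e-04]
 [ 4.15787431e-01 -9.09460840e-01  1.33897885e-03]
 [ 2.13075825e-04 -1.37486217e-03 -9.99999032e-01]] [ 0.21825634 -0.47735382  0.40412123]
```

View pics/top1.png

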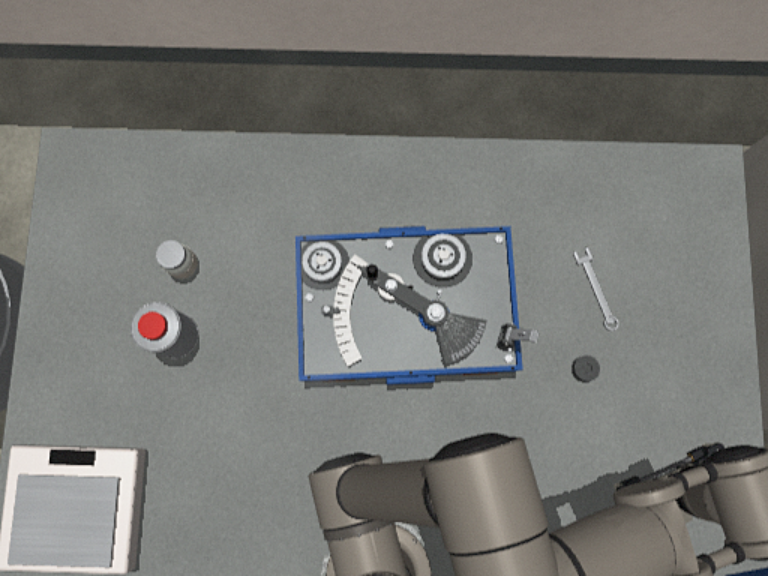

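View pics/sc1.png

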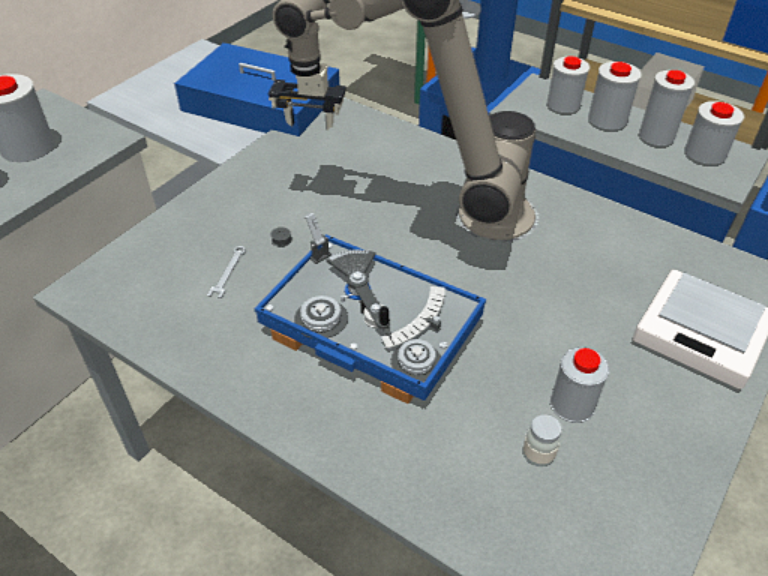

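The top view (at 1.5x scale) shows the pivot bolt at (436,312), pulley shafts at (445,256) and (323,261), the knob at (372,271) and the index at (329,311). The catch is thrown back at (505–537,337). The scene view confirms that the catch leans outward and the tin and jar are well clear.

```bash
cat > m.py <<'E'
from h import *
from scipy.optimize import least_squares
c=dict(np.load('top.npz'))
def ray(c,u,v,z):
    d=c['R'].T@np.array([(u-c['cx'])/c['fx'],(v-c['cy'])/c['fy'],1]); o=-c['R'].T@c['t']; return o+d*(z-o[2])/d[2]
pts=[((90,-80,113),(445,256)),((90,170,113),(323,261)),((-30,-55,128),(436,312))]
H=np.array([p[0] for p in pts])/1000; W=np.array([ray(c,p[1][0]/1.5,p[1][1]/1.5,h[2]) for p,h in zip(pts,H)])
def f(q):
    C,S=np.cos(q[2]),np.sin(q[2]); return (np.c_[q[0]+C*H[:,0]-S*H[:,1],q[1]+S*H[:,0]+C*H[:,1]]-W[:,:2]).ravel()
r=least_squares(f,[.5,0,0]);q=r.x
print('pose',q,'res',r.fun.round(4))
def w(x,y,z):
    C,S=np.cos(q[2]),np.sin(q[2]); return np.array([q[0]+C*x-S*y,q[1]+S*x+C*y,z])
P=w(-.03,-.055,.113)
def pol(r_,a,z): return w(-.03+r_*np.cos(a),-.055+r_*np.sin(a),z)
E
python3 - <<'E'
from m import *
print('pivot',P); k=ray(c,372/1.5,271/1.5,.16); print('knob seen',k,'pred',pol(.15,.96,.16))
i=ray(c,329/1.5,311/1.5,.117); d=i-P; print('index block',i,np.hypot(*d[:2]),np.arctan2(d[1],d[0])-q[2]-.96)
print('hinge',pol(.15,-1.92,.127),'tip',pol(.183,-1.92,.191),'tip seen',ray(c,537/1.5,337/1.5,.191))
a=c['image']; x,y=200,155
cv2.imwrite('pics/crop.png',cv2.resize(a[150:260,190:370],None,fx=4.4,fy=4.4,interpolation=cv2.INTER_CUBIC))
for t in range(0,12): print(t*5,np.round((np.array(proj(c,pol(.190,.96+t*.0873,.098)))-[190,150])*4.4),end=' ')
E
```

```text
pose [ 0.54751391 -0.04540645  0.07063394] res [ 0.0012 -0.0001  0.0008  0.0017 -0.002  -0.0016]
pivot [ 0.52147035 -0.10238656  0.113     ]
knob seen [0.5960581  0.02792797 0.16      ] pred [0.59861164 0.02625722 0.16      ]
index block [0.52136589 0.11215458 0.117     ] 0.21454115857867745 0.5406492891763726
hinge [ 0.48022323 -0.24660401  0.127     ] tip [ 0.47114887 -0.27833186  0.191     ] tip seen [ 0.47110893 -0.28557159  0.191     ]
0 [210. 121.] 5 [198. 141.] 10 [188. 162.] 15 [180. 184.] 20 [173. 206.] 25 [169. 229.] 30 [167. 253.] 35 [166. 277.] 40 [168. 301.] 45 [172. 324.] 50 [178. 347.] 55 [186. 370.]
```

View pics/crop.png

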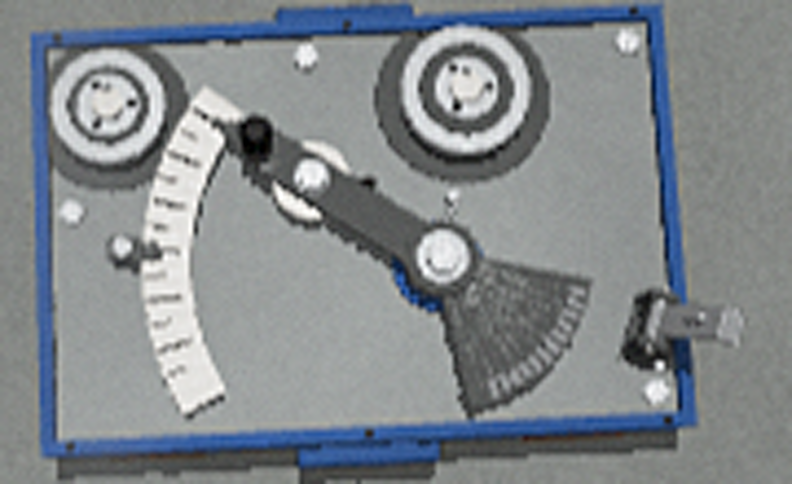

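The index point at crop (158,254) reads about 30–31°, so the nearest notch is 6 (0.5236 rad). The catch tip is at crop (740,325). Next I move the closed fingers to the outside of the catch, turned so they also suit the knob push.

```bash
python3 -m creep '[[0,3,1.9,-0.75,0,0,-5.2],[0,3,1.9,-0.75,0,0,-5.2],[0,3,1.9,-0.75,0,0,-5.2],[0,3,1.9,-0.75,0,0,-5.2],[0,3,1.9,-0.75,0,0,-5.2],[0,3,1.9,-0.75,0,0,-5.2],[0,3,1.9,-0.75,0,0,-5.2],[0,3,1.9,-0.75,0,0,-5.2],[0,0,0,0,0,0,0],[0,0,0,0,0,0,0]]' 20; python3 - <<'E'
from h import *
c=save('top'); cv2.imwrite('pics/v3.png',cv2.resize(c['image'][130:280,190:420],None,fx=3.4,fy=3.4))
E
```

```text
clock: 0.93
ee_pos: [0.4593, -0.3242, 0.3437]
eef_rot: [[0.957, -0.289, -0.002], [-0.289, -0.957, 0.001], [-0.002, -0.001, -1.0]]
ft_force: [-0.5, -0.0, -0.4]
width: 0.0294
finger_force: 0.0
```

View pics/v3.png

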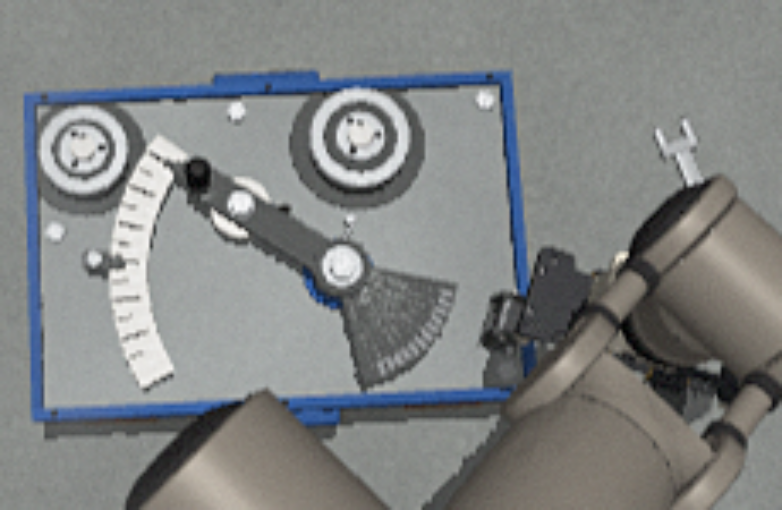

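The closed gripper stands just outside the thrown-back catch (gripper body around (555,295), hinge at (500,320)). Nothing has been touched yet, so I push inward along the catch's line.

```bash
python3 -m creep '[[0,0,0,0,0,0,0],[0,0,0,0,0,0,0],[0,0.25,0.87,0,0,0,0],[0,0.25,0.87,0,0,0,0],[0,0.25,0.87,0,0,0,0],[0,0.25,0.87,0,0,0,0],[0,0.25,0.87,0,0,0,0],[0,0.25,0.87,0,0,0,0],[0,0.25,0.87,0,0,0,0],[0,0.25,0.87,0,0,0,0],[0,0.25,0.87,0,0,0,0],[0,0,0,0,0,0,0]]'; python3 - <<'E'
from h import *
c=save('scene'); cv2.imwrite('pics/v4.png',cv2.resize(c['image'][110:290,140:350],None,fx=3.3,fy=3.3))
E
```

```text
clock: 1.98
ee_pos: [0.4813, -0.2454, 0.3447]
eef_rot: [[0.957, -0.291, -0.0], [-0.291, -0.957, 0.001], [-0.0, -0.001, -1.0]]
ft_force: [1.1, 0.4, -0.3]
width: 0.0003
finger_force: 0.0
```

View pics/v4.png

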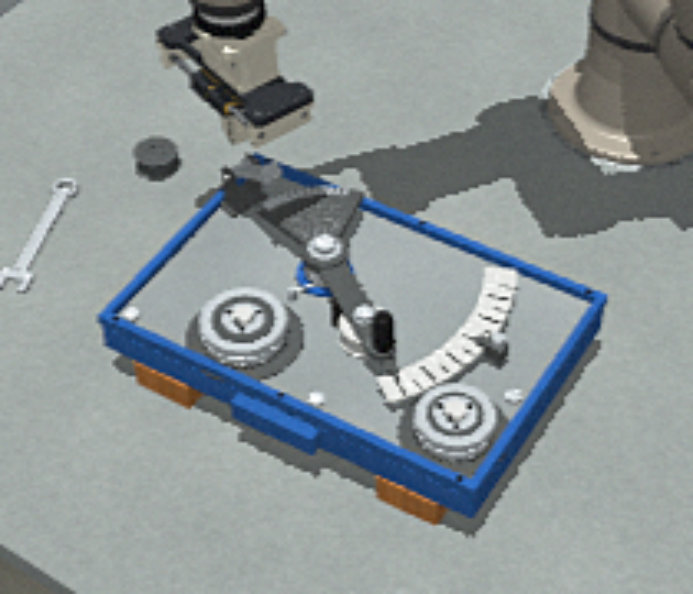

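The catch now lies across toward the sector, at about (245–300,185) in the crop. I lift and go across to the free side of the knob, then check the catch by depth before lowering.

```bash
python3 -m creep '[[0,0,0,2,0,0,0],[0,1.65,2.78,0,0,0,0],[0,1.65,2.78,0,0,0,0],[0,1.65,2.78,0,0,0,0],[0,1.65,2.78,0,0,0,0],[0,1.65,2.78,0,0,0,0],[0,1.65,2.78,0,0,0,0],[0,1.65,2.78,0,0,0,0],[0,1.65,2.78,0,0,0,0],[0,1.65,2.78,0,0,0,0],[0,0,0,0,0,0,0]]'; python3 - <<'E'
from m import *
c=save('scene')
for r_ in (.15,.13,.11,.09,.08,.07): 
    u,v=proj(c,pol(r_,-1.92,.131)); print(r_,px(c,round(u),round(v)).round(3),pol(r_,-1.92,.131).round(3))
E
```

```text
clock: 2.95
ee_pos: [0.6311, 0.0074, 0.3643]
eef_rot: [[0.957, -0.289, 0.001], [-0.289, -0.957, 0.002], [0.001, -0.002, -1.0]]
ft_force: [-1.1, 0.2, -0.8]
width: 0.0005
finger_force: 0.0
pose [ 0.54751391 -0.04540645  0.07063394] res [ 0.0012 -0.0001  0.0008  0.0017 -0.002  -0.0016]
0.15 [ 0.484 -0.242  0.136] [ 0.48  -0.247  0.131]
0.13 [ 0.486 -0.227  0.13 ] [ 0.486 -0.227  0.131]
0.11 [ 0.496 -0.205  0.135] [ 0.491 -0.208  0.131]
0.09 [ 0.638 -0.073  0.297] [ 0.497 -0.189  0.131]
0.08 [ 0.637 -0.065  0.296] [ 0.499 -0.179  0.131]
0.07 [ 0.635 -0.06   0.293] [ 0.502 -0.17   0.131]
```

The depth along the catch line is about 0.13–0.135, so the catch is down. Now I lower and push most of the way.

```bash
python3 -m creep '[[0,0,0,-3,0,0,0],[0,0,0,-2.9,0,0,0],[0,0,0,0,0,0,0],[0,-1,0.4,0,0,0,0],[0,-1,0.4,0,0,0,0],[0,-1,0.4,0,0,0,0],[0,-1,0.4,0,0,0,0],[0,-1,0.4,0,0,0,0],[0,-1,0.4,0,0,0,0],[0,-1,0.4,0,0,0,0],[0,0,0,0,0,0,0],[0,0,0,0,0,0,0]]'; python3 - <<'E'
from h import *
c=save('top'); cv2.imwrite('pics/v5.png',cv2.resize(c['image'][150:260,190:370],None,fx=4.4,fy=4.4,interpolation=cv2.INTER_CUBIC))
E
```

```text
clock: 4.0
ee_pos: [0.56, 0.0293, 0.3078]
eef_rot: [[0.956, -0.294, 0.005], [-0.294, -0.956, -0.002], [0.005, 0.001, -1.0]]
ft_force: [5.3, -4.5, -2.3]
width: 0.0002
finger_force: 3.1
```

View pics/v5.png

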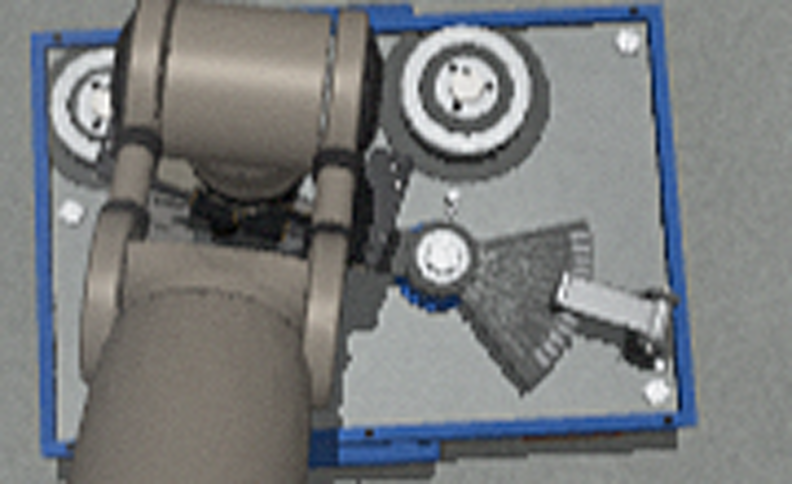

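The sector has turned about 22°: its lower corner moved from (473,415) to (527,392), with the catch lying on it. This matches the kinematic estimate of 22.4°, so about 2.3 cm remains.

```bash
python3 -m creep '[[0,-0.5,0.15,0,0,0,0],[0,-0.5,0.15,0,0,0,0],[0,-0.5,0.15,0,0,0,0],[0,-0.5,0.15,0,0,0,0],[0,-0.2,0.1,0,0,0,0],[0,0,0,0,0,0,0],[0,0,0,0,0,0,0]]'; cat > th.py <<'E'
from m import *
s=sense(); n=np.r_[-s['eef_rot'][:2,0]]; n/=np.hypot(*n)
f=s['ee_pos'][:2]+.178*s['eef_rot'][:2,2]*0.97
k=(f-P[:2])@n+.0205; a=np.arctan2(n[1],n[0])-np.arccos(k/.15)
print(np.degrees(a-q[2]-.96),s['ee_pos'],s['ft_force'],f)
E
python3 th.py; python3 - <<'E'
from h import *
c=save('top'); cv2.imwrite('pics/v6.png',cv2.resize(c['image'][150:260,190:370],None,fx=4.4,fy=4.4,interpolation=cv2.INTER_CUBIC))
E
```

```text
clock: 4.63
ee_pos: [0.5389, 0.0354, 0.3082]
eef_rot: [[0.956, -0.294, 0.008], [-0.294, -0.956, -0.004], [0.008, 0.002, -1.0]]
ft_force: [6.4, -8.9, -1.7]
width: 0.0004
finger_force: 4.4
pose [ 0.54751391 -0.04540645  0.07063394] res [ 0.0012 -0.0001  0.0008  0.0017 -0.002  -0.0016]
30.459960656068212 [0.53893212 0.03542386 0.30819837] [ 6.35143583 -8.92293775 -1.70891157] [0.5402341  0.03472487]
```

View pics/v6.png

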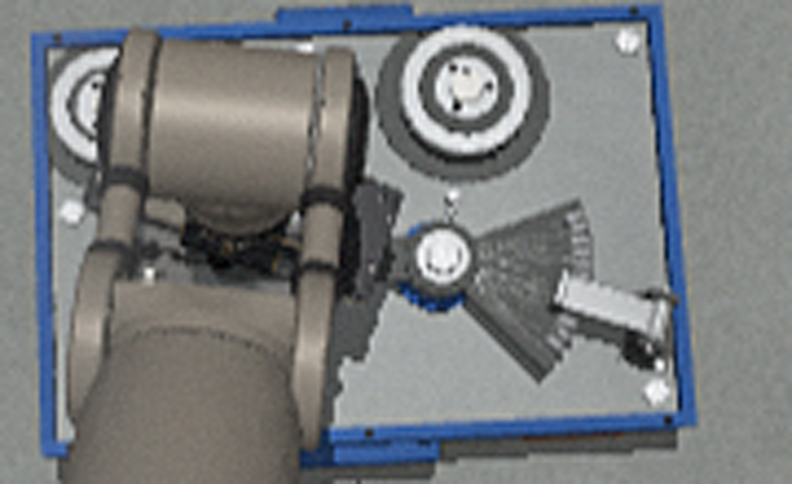

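The sector now reads about 30° (lower corner at (542,382)). A little more takes it safely past notch 6.

```bash
python3 -m creep '[[0,-0.3,0,0,0,0,0],[0,-0.3,0,0,0,0,0],[0,0,0,0,0,0,0],[0,0,0,0,0,0,0]]'; python3 th.py
```

```text
clock: 5.02
ee_pos: [0.5329, 0.0355, 0.3082]
eef_rot: [[0.956, -0.294, 0.007], [-0.294, -0.956, -0.004], [0.008, 0.001, -1.0]]
ft_force: [6.9, -8.0, 0.1]
width: 0.0006
finger_force: 4.3
pose [ 0.54751391 -0.04540645  0.07063394] res [ 0.0012 -0.0001  0.0008  0.0017 -0.002  -0.0016]
32.78381687190226 [0.53293749 0.03553828 0.30818095] [ 6.88828845 -8.027003    0.12230176] [0.53422578 0.0348972 ]
```

It's at about 32.5°. I ease back, lift clear and check.

```bash
python3 -m creep '[[0,0.4,-0.1,0,0,0,0],[0,0.4,-0.1,0,0,0,0],[0,0.4,-0.1,0,0,0,0],[0,0.8,-0.3,0,0,0,0],[0,1.5,-0.4,0,0,0,0],[0,1.5,-0.4,0,0,0,0],[0,0,0,3.5,0,0,0],[0,0,0,3.5,0,0,0],[0,0,-3.5,1,0,0,0],[0,0,-3.5,1,0,0,0],[0,0,-3.5,1,0,0,0],[0,0,-3.5,1,0,0,0]]'; python3 -m creep '[[0,0,-3.5,0,0,0,0],[0,0,-3.5,0,0,0,0],[0,0,-3.5,0,0,0,0],[0,0,-3.5,0,0,0,0],[0,0,0,0,0,0,0],[0,0,0,0,0,0,0]]';python3 - <<'E'
from m import *
c=save('top'); cv2.imwrite('pics/v7.png',cv2.resize(c['image'][150:260,190:370],None,fx=4.4,fy=4.4,interpolation=cv2.INTER_CUBIC))
E
```

```text
clock: 6.02
ee_pos: [0.5808, -0.118, 0.4175]
eef_rot: [[0.956, -0.293, 0.0], [-0.293, -0.956, -0.001], [0.001, 0.001, -1.0]]
ft_force: [0.9, -0.0, -0.1]
width: 0.0001
finger_force: 0.0
clock: 6.52
ee_pos: [0.5805, -0.2586, 0.4159]
eef_rot: [[0.955, -0.297, -0.001], [-0.297, -0.955, 0.0], [-0.001, 0.0, -1.0]]
ft_force: [-0.3, 0.9, 0.4]
width: 0.0006
finger_force: 0.0
pose [ 0.54751391 -0.04540645  0.07063394] res [ 0.0012 -0.0001  0.0008  0.0017 -0.002  -0.0016]
```

View pics/v7.png

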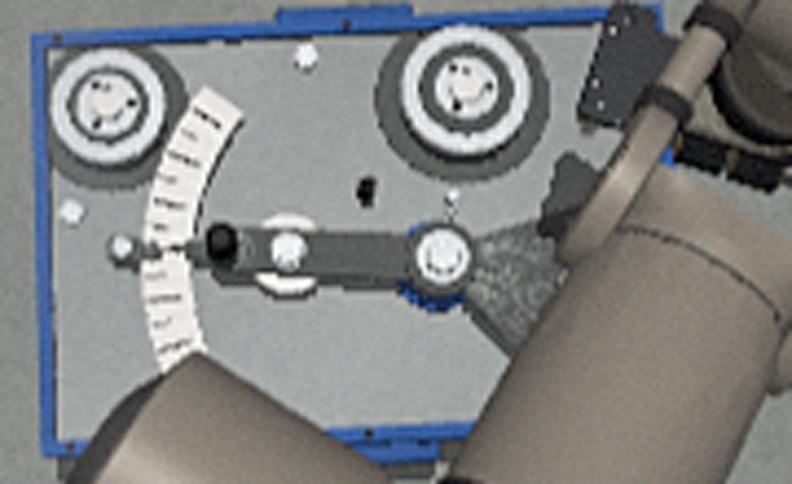

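The pointer tip at about (165,250) lines up with the index point at (155,253), within about 4 mm where a notch is about 17 mm. The arm is holding on its own and the robot is clear of everything.

```bash
python3 -c "
from plant import *
print(hand_in())"
```

```text
the job is handed in; nothing more can be done
None
```

I flipped the catch onto the sector and pushed the idler arm back. In the last top-camera picture it holds by itself with its pointer within about 4 mm of the index; the job is handed in, but no verdict came back.

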